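# Hang the red headband on the jewellery tower

## Task

Pick up the red headband and hang it over the bamboo jewellery tower's rail, around the middle, with one leg on either side of the rail, so that it hangs upright and square across the rail by its crown. Leave the blue headband standing where it is.

Things in the scene. Friction and masses are not known exactly. Their poses are not given: they have to be found in the camera images.
- red_band: Loose rigid red arch, 70 g, on its two leg ends. Origin: middle of crown underside, 110 mm above leg ends. z up, x leg to leg (120 mm clear inside), y along strip width (34 mm; 4 mm thick). On the crown a pale wooden block, 34 (x) by 30 mm (y), 4 to 28 mm above the origin: pinch it across y from above, fingertips above the strip so they clear the rail. Half turn about z looks the same.
- blue_band: The same headband in blue, same size, origin and axes, standing some 200 mm to the left or right of the red one.
- rail_mid (a point): Middle of the fixed tower's round bamboo rail, on its axis, 165 mm above the chest top. z up; the rail runs along y, diameter 16 mm, free for 242 mm between two posts (170 mm high; knobs outside them reach 176 mm). Below it a raised tier 65 mm wide (x), 42 mm high, in a 170 by 290 mm tray with 22 mm rim.
Things that resemble listed ones, but are neither listed nor needed, are in the scene too. Of the things like the blue_band, leave any that is turquoise; of the rest the larger one is meant.

How it is judged:
At the end, for the whole second after the job is handed in: Red headband at rest astride the rail: crown underside 2 to 18 mm above the rail axis, within 20 mm of it sideways and 60 mm of the rail middle along it, upright and square within 20 degrees; blue headband within 30 mm of its start, upright within 11 degrees (z of red_band in the frame of rail_mid between 0.002 and 0.018 m and x of red_band in the frame of rail_mid between -0.02 and 0.02 m and y of red_band in the frame of rail_mid between -0.06 and 0.06 m and angle between red_band's own z axis and vertical below 0.35 rad and angle between the y axis of red_band and the y axis of rail_mid, either way round below 0.35 rad and linear speed of red_band below 0.05 m/s and distance of blue_band from where it was at the start of the episode below 0.03 m and angle between blue_band's own z axis and vertical below 0.2 rad); the robot touches nothing.
It fails at once if the blue headband is knocked over or moved by more than 30 mm (distance of blue_band from where it was at the start of the episode above 0.03 m or angle between blue_band's own z axis and vertical above 0.35 rad).
It also fails if it takes over 42 s, if anything falls off the work surface, if the arm or the gripper's body presses on something with over 40 N, if the wrist force passes 120 N, or if a joint passes its speed limit or range.

## Robot

A 6-joint arm with a two-finger parallel gripper is mounted at the origin on the work surface. World frame = base frame: x ahead of the robot, y to its left, z up, the work surface at z = 0. Lengths are in m, angles in rad, forces in N, time in s.
With the tool pointing down it reaches from about 0.25 to 0.725 m from the base axis. Payload 4 kg.
Tool frame: the origin (TCP) lies midway between the tips of the shut fingers; the grasp point (between the pads) lies 19 mm behind it; z points along the fingers, y is the line along which they close (so a half turn about z gives the same grasp; the last joint's range is limited). The gripper opens to 85 mm and grips with 20 to 120 N. Pads are 22 mm wide; open, the fingers measure 114 mm over their backs; the gripper's body (76 mm by 85 mm) begins 54 mm behind the grasp point. The pads swing forward as they close: fully open they stand 13 mm farther back than shut.
Start: joints at [1.281, 0.241, 0.005, 1.335, 0, 1.571], TCP at [0.143, 0.479, 0.192] pointing down, gripper open.
Joint ranges: [-2.72, 2.72], [-1.05, 1.87], [-1.09, 1.28], [-1.99, 2.15], [-1.42, 1.44], [-3.14, 3.14]. Speed limits (rad/s): [2.79, 2.79, 3.14, 3.14, 3.14, 3.14].

## Interface

Orientations are given as a unit quaternion [x, y, z, w].
In Python, from workcell import bot gives the robot as it stands.
- The arm moves only by the tool move_arm, never from a script. Its argument "motion" is a list of rows, each an object of numbers: "x", "y", "z": the shift along the tool's x, y, z in cm; "yaw": the turn about the tool's z in degrees. A call has 1 to 20 rows; each row is the pose to reach, as a shift and turn from the pose commanded when the call began, along the tool's axes at that moment; what a row does not reach only later rows make up. A row lasts 1/8 s, in which the tool goes at most 62.5 mm and 10.7 degrees, less where a joint would pass 70% of its speed; a pose out of reach is approached as far as the arm can. A call with a gripper value outside its range is refused whole. "gripper" is the opening, from -1 (shut) to 1 (fully open), set as the call begins (left out, the last holds). The fingers move at their own pace and stop on an object; the grip force is fixed at half the most. Time passes only in rows, so rows that repeat a pose let the fingers close. It gives the time, the measured TCP pose, the force, the opening and the grip force at its end, in the units of the state.
- bot.get_obs(): the state, without advancing time (a new reading comes with each control period).
- bot.camera(name): name is "scene" or "side" or "wrist"; returns the picture (400x640x3 uint8, blue, green, red); there is no depth.
- bot.camera_model(name): a dict with "K" (3x3 intrinsics, pixels), "world_from_camera" (4x4, takes a point from camera to world coordinates). Camera axes: x right, y down, z forward; pixel columns grow to the right and rows downward; lengths in m; the calibration is good to about 2 mm. A picture is of the moment at which its call begins: read the wrist's pose just before it. camera_model takes no time and is no camera call; for the wrist camera it gives the pose at the moment of the call.
- bot.job_done(): hands the job in; it is judged then, once.
Trained networks look in the newest picture that a camera, given by its name, has taken for a name from the list of things; names that differ only in an ending like _2 or _b are one class to them, and where a whole thing is asked for, a point or a joint stands for the part that bears it (a point fixed in the world has none). Each returns a list of dicts, best first, with "score" (0 to 1); they miss things now and then, are a little off and sometimes report something else, mostly with a low value. They report only what shows in the picture. A call takes as long as a camera call. They do not tell look-alikes from the thing itself.
- bot.cut_out(camera, name): "mask" (400x640 bool, what is visible of it) and "centre" ([row, column] in pixels, amid what is visible of it).
The state is a dict: "clock": time; "joint_pos": joint angles; "joint_vel": joint speeds; "tau": joint torques, N m; "eef_pos": TCP position; "tool_rot": TCP orientation; "ft_force": force on the tool from outside, world axes, zero at the start; "ft_torque": the same for the moment, N m; "grip_width": finger opening in m; "grasp_force": force on a finger pad.
Only numpy, scipy, OpenCV 4.12 (cv2) and the standard library are available. Lean on these libraries where they do the work, as an engineer would, in place of code of your own. Each camera call takes 0.05 s, during which the arm holds its last target. There are 200 camera calls.

## Working session

There is one attempt and no reset: what is moved stays moved. The work goes in short steps, Python scripts to look and compute and a tool call to move; the robot and the scene stay as the last step left them, time stands still between calls to the robot, and variables do not carry over. Pictures are saved under pics/ and viewed, at most 10 in all, crops included, and the job is handed in when it is done.

Besides the shell and the picture viewer there is one more tool, called by a JSON object that holds its "api" and its "payload", one argument or row to a line. move_arm: Moves the arm, as the interface text tells. Its arguments: {"type":"object","properties":{"motion":{"type":"array"},"gripper":{"type":"number"}},"required":["motion"]}

```bash
mkdir -p pics; ls
python3 - <<'E'
from workcell import bot
import cv2,numpy as np
o=bot.get_obs();print(o['clock'],o['eef_pos'],o['tool_rot'],o['grip_width'])
ims=[]
for c in ['scene','side']:
    im=bot.camera(c);cv2.imwrite(f'pics/{c}.png',im)
    m=bot.camera_model(c);print(c,np.round(m['K'],1).tolist(),np.round(m['world_from_camera'],3).tolist())
    for n in ['red_band','blue_band','rail_mid']:
        try:
            for d in bot.cut_out(c,n): 
                ys,xs=np.where(d['mask']);print(n,round(d['score'],2),d['centre'],len(ys),xs.min(),xs.max(),ys.min(),ys.max(),im[d['mask']].mean(0).round())
        except Exception as e:print(n,e)
E
```

```text
pics
0.0 [0.14267886 0.47847202 0.1914292 ] [ 1.44377466e-01  9.89522143e-01 -1.02678871e-03 -1.44471897e-04] 0.08539107535857698
scene [[383.1, 0.0, 321.8], [0.0, 383.1, 206.9], [0.0, 0.0, 1.0]] [[0.575, 0.447, -0.685, 1.236], [0.818, -0.315, 0.48, -0.63], [-0.001, -0.837, -0.547, 0.706], [0.0, 0.0, 0.0, 1.0]]
red_band 0.97 [222.4, 303.0] 810 280 316 201 255 [ 22.  32. 108.]
red_band 0.72 [221.6, 423.8] 4832 367 476 166 253 [ 40.  83. 115.]
blue_band 0.92 [266.2, 188.2] 382 171 210 260 298 [109.  79.  72.]
blue_band 0.58 [255.3, 232.9] 895 221 244 223 285 [95. 60. 46.]
rail_mid 0.84 [219.9, 423.8] 4799 367 477 166 253 [ 39.  82. 114.]
side [[414.2, 0.0, 321.0], [0.0, 414.2, 201.6], [0.0, 0.0, 1.0]] [[0.88, -0.32, 0.352, 0.163], [-0.475, -0.617, 0.627, -0.812], [0.017, -0.719, -0.695, 0.927], [0.0, 0.0, 0.0, 1.0]]
red_band 0.78 [241.6, 298.4] 812 282 328 228 278 [ 58.  72. 131.]
blue_band 0.94 [354.8, 377.4] 658 363 386 335 383 [103.  84.  81.]
blue_band 0.7 [302.1, 341.2] 1077 311 367 286 334 [113.  89.  83.]
blue_band 0.69 [266.7, 345.8] 443 329 364 255 287 [ 98. 110.  82.]
rail_mid 0.7 [168.5, 294.5] 3495 263 333 108 206 [ 65. 104. 134.]
```

View pics/scene.png

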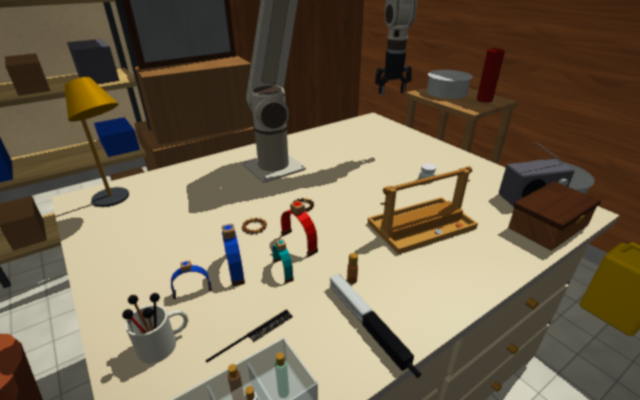

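View pics/side.png

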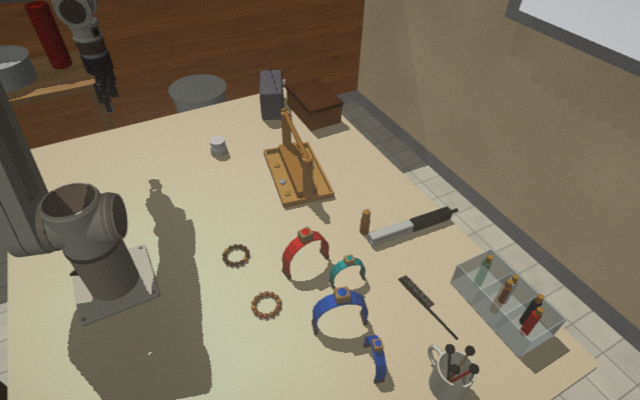

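Run:
```python
import cv2,numpy as np
a=cv2.imread('pics/scene.png');b=cv2.imread('pics/side.png')
r=lambda im,x,y,w,h,f:cv2.resize(im[y:y+h,x:x+w],None,fx=f,fy=f,interpolation=cv2.INTER_CUBIC)
top=np.hstack([r(a,270,190,100,75,4),r(a,365,160,115,75*1,4)[:, :400]])
bot_=np.hstack([r(b,270,220,100,75,4),r(b,250,100,100,75,4)])
cv2.imwrite('pics/crop.png',np.vstack([top,bot_]))
```

```text
(no output)
```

View pics/crop.png

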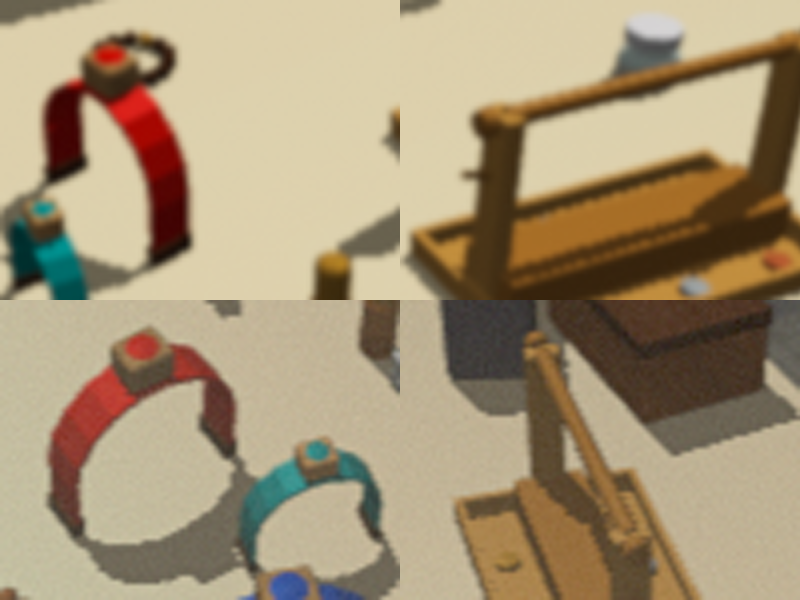

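```bash
cat > h.py <<'E'
from workcell import bot
import numpy as np,cv2
def bp(cam,uv,z,M=None):
    m=M or bot.camera_model(cam);T=np.array(m['world_from_camera']);d=T[:3,:3]@np.linalg.inv(m['K'])@[*uv,1]
    return (T[:3,3]+d*(z-T[2,3])/d[2])
def proj(cam,p,M=None):
    m=M or bot.camera_model(cam);q=np.array(m['K'])@(np.linalg.inv(m['world_from_camera'])@[*p,1])[:3];return q[:2]/q[2]
def tri(a,b):
    P=[np.array(m['K'])@np.linalg.inv(m['world_from_camera'])[:3] for m in (bot.camera_model('scene'),bot.camera_model('side'))]
    X=cv2.triangulatePoints(P[0],P[1],np.array(a,float).reshape(2,1),np.array(b,float).reshape(2,1)).ravel();return X[:3]/X[3]
E
python3 - <<'E'
from h import *
np.set_printoptions(precision=3,suppress=True)
for n,z,a,b in [('block',.138,(297.5,204),(305.2,232.2)),('legA',0,(286.5,233.2),(286.2,274.2)),('legB',0,(312.5,253.5),(325,255.5)),('rail1',.165,(395,187.5),(307,157)),('rail2',.165,(460,171),(287,113))]:
    print(n,bp('scene',a,z),bp('side',b,z),tri(a,b))
# direction checks
R=[bp('side',(307,157),.165),bp('side',(287,113),.165)];print(np.linalg.norm(R[1]-R[0]))
R=[bp('scene',(395,187.5),.165),bp('scene',(460,171),.165)];print(np.linalg.norm(R[1]-R[0]), bot.get_obs()['joint_pos'])
E
```

```text
block [ 0.475 -0.178  0.138] [ 0.473 -0.18   0.138] [ 0.474 -0.178  0.137]
legA [ 0.41  -0.183  0.   ] [ 0.413 -0.182  0.   ] [ 0.412 -0.184  0.002]
legB [ 0.535 -0.172  0.   ] [ 0.537 -0.175  0.   ] [ 0.537 -0.174  0.002]
rail1 [0.595 0.068 0.165] [0.602 0.063 0.165] [0.601 0.061 0.168]
rail2 [0.637 0.297 0.165] [0.651 0.309 0.165] [0.643 0.289 0.174]
0.2509631228949007
0.23263266032955673 [ 1.281  0.241  0.005  1.335 -0.     1.571]
```

{"api": "move_arm", "payload": {
  "motion": [
    {"x": -2,"y": -2,"z": -5.9},
    {"x": -50.5,"y": -53.5,"z": -5.9,"yaw": -21},
    {"x": -50.5,"y": -53.5,"z": -5.9,"yaw": -21},
    {"x": -50.5,"y": -53.5,"z": -5.9,"yaw": -21},
    {"x": -50.5,"y": -53.5,"z": -5.9,"yaw": -21},
    {"x": -50.5,"y": -53.5,"z": -5.9,"yaw": -21},
    {"x": -50.5,"y": -53.5,"z": -5.9,"yaw": -21},
    {"x": -50.5,"y": -53.5,"z": -5.9,"yaw": -21},
    {"x": -50.5,"y": -53.5,"z": -5.9,"yaw": -21},
    {"x": -50.5,"y": -53.5,"z": -5.9,"yaw": -21},
    {"x": -50.5,"y": -53.5,"z": -5.9,"yaw": -21},
    {"x": -50.5,"y": -53.5,"z": -5.9,"yaw": -21},
    {"x": -50.5,"y": -53.5,"z": -5.9,"yaw": -21},
    {"x": -50.5,"y": -53.5,"z": -5.9,"yaw": -21},
    {"x": -50.5,"y": -53.5,"z": -5.9,"yaw": -21}
  ],
  "gripper": 1
}}

```text
invalid input at $.motion[0]: expected keys x, y, z, yaw
```

Run:
```python
from h import *
o=bot.get_obs();M=bot.camera_model('wrist');im=bot.camera('wrist');cv2.imwrite('pics/w1.png',im)
print(o['clock'],o['eef_pos'],o['tool_rot'],o['joint_pos'])
for p in [(.474,-.179,.138),(.4115,-.1835,0),(.536,-.174,0)]: print(proj('wrist',p,M))
for d in bot.cut_out('wrist','red_band'):
  ys,xs=np.where(d['mask']);print(d['score'],d['centre'],xs.min(),xs.max(),ys.min(),ys.max(),cv2.minAreaRect(np.c_[xs,ys].astype(np.int32)))
```

```text
0.4 [0.14285506 0.47906698 0.19219116] [ 1.44396843e-01  9.89519850e-01 -1.33917642e-04 -9.67655794e-06] [ 1.28101031e+00  2.40710754e-01  4.84326868e-03  1.33519666e+00
 -1.95187104e-05  1.57081711e+00]
[-145.78084755  626.4643462 ]
[-52.17526111 465.61416209]
[ -2.02321657 519.67879603]
```

View pics/w1.png

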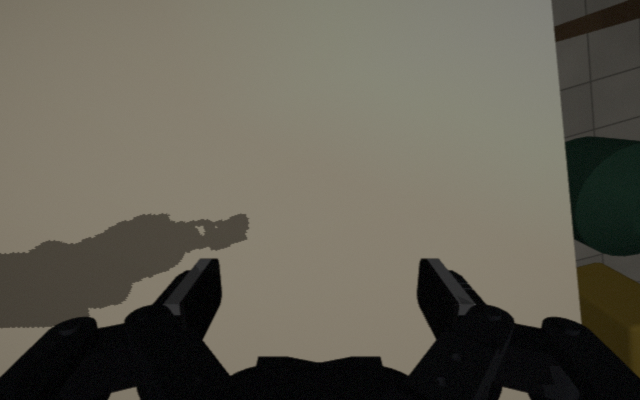

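The picture shows only empty table and the fingers, because the move was refused: every row needs all four keys. I'll send it again.

{"api": "move_arm", "payload": {
  "motion": [
    {"x": -2,"y": -2,"z": -5.9,"yaw": 0},
    {"x": -50.5,"y": -53.5,"z": -5.9,"yaw": -21},
    {"x": -50.5,"y": -53.5,"z": -5.9,"yaw": -21},
    {"x": -50.5,"y": -53.5,"z": -5.9,"yaw": -21},
    {"x": -50.5,"y": -53.5,"z": -5.9,"yaw": -21},
    {"x": -50.5,"y": -53.5,"z": -5.9,"yaw": -21},
    {"x": -50.5,"y": -53.5,"z": -5.9,"yaw": -21},
    {"x": -50.5,"y": -53.5,"z": -5.9,"yaw": -21},
    {"x": -50.5,"y": -53.5,"z": -5.9,"yaw": -21},
    {"x": -50.5,"y": -53.5,"z": -5.9,"yaw": -21},
    {"x": -50.5,"y": -53.5,"z": -5.9,"yaw": -21},
    {"x": -50.5,"y": -53.5,"z": -5.9,"yaw": -21},
    {"x": -50.5,"y": -53.5,"z": -5.9,"yaw": -21},
    {"x": -50.5,"y": -53.5,"z": -5.9,"yaw": -21},
    {"x": -50.5,"y": -53.5,"z": -5.9,"yaw": -21}
  ],
  "gripper": 1
}}

```text
clock: 2.38
eef_pos: [0.4735, -0.1773, 0.2512]
tool_rot: [-0.038, 0.999, 0.0, -0.0]
ft_force: [-0.2, 0.3, 0.0]
grip_width: 0.0854
grasp_force: 0.0
```

Run:
```python
from h import *
o=bot.get_obs();M=bot.camera_model('wrist');im=bot.camera('wrist');cv2.imwrite('pics/w2.png',im)
print(o['clock'],o['eef_pos'],o['joint_pos'])
for p in [(.474,-.179,.138),(.4115,-.1835,0),(.536,-.174,0)]: print(proj('wrist',p,M))
for d in bot.cut_out('wrist','red_band'):
  ys,xs=np.where(d['mask']);print(d['score'],d['centre'],xs.min(),xs.max(),ys.min(),ys.max(),cv2.minAreaRect(np.c_[xs,ys].astype(np.int32)))
```

```text
2.375 [ 0.47348259 -0.17733025  0.25116611] [-3.58587642e-01  2.35970450e-01  1.50955402e-01  1.48666478e+00
  3.46901265e-04 -4.35362146e-01]
[315.28067731 189.92843575]
[316.48081101 115.82743155]
[316.52914735 210.83678582]
0.61 [167.1, 317.4] 300 334 112 227 ((316.9999694824219, 169.5), (114.99998474121094, 33.99999237060547), 90.0)
```

View pics/w2.png

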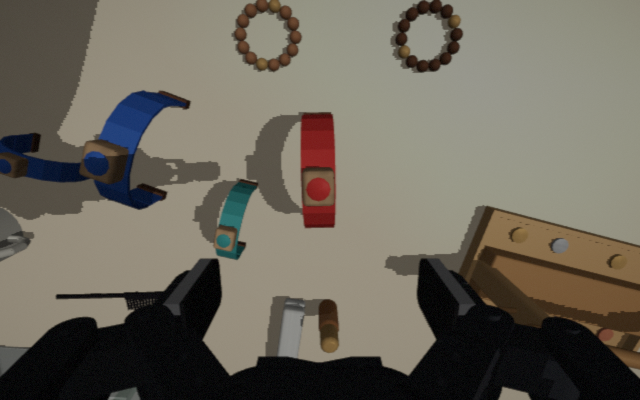

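The red block top is at (318,188), within 2 px or so of where I predicted it, and the strip lies vertical in the picture, so it is square to the fingers. The turquoise and blue bands, at (227,240) and (105,160), are clear of the fingers. I'll descend and grip.

{"api": "move_arm", "payload": {
  "motion": [
    {"x": 0,"y": 0,"z": 4,"yaw": 0},
    {"x": 0,"y": 0,"z": 8,"yaw": 0},
    {"x": 0,"y": 0,"z": 11,"yaw": 0},
    {"x": 0,"y": 0,"z": 12.8,"yaw": 0},
    {"x": 0,"y": 0,"z": 13.5,"yaw": 0},
    {"x": 0,"y": 0,"z": 13.5,"yaw": 0},
    {"x": 0,"y": 0,"z": 13.5,"yaw": 0}
  ]
}}

```text
clock: 3.35
eef_pos: [0.4748, -0.1779, 0.1175]
tool_rot: [-0.039, 0.999, -0.0, 0.001]
ft_force: [-0.5, -0.1, -0.9]
grip_width: 0.0855
grasp_force: 0.0
```

{"api": "move_arm", "payload": {
  "motion": [
    {"x": 0,"y": 0,"z": 0,"yaw": 0},
    {"x": 0,"y": 0,"z": 0,"yaw": 0},
    {"x": 0,"y": 0,"z": 0,"yaw": 0},
    {"x": 0,"y": 0,"z": 0,"yaw": 0},
    {"x": 0,"y": 0,"z": 0,"yaw": 0},
    {"x": 0,"y": 0,"z": 0,"yaw": 0},
    {"x": 0,"y": 0,"z": 0,"yaw": 0},
    {"x": 0,"y": 0,"z": 0,"yaw": 0}
  ],
  "gripper": -1
}}

```text
clock: 4.35
eef_pos: [0.4739, -0.1778, 0.1163]
tool_rot: [-0.038, 0.999, 0.0, -0.0]
ft_force: [0.9, -0.4, -0.1]
grip_width: 0.0003
grasp_force: 0.0
```

The fingers shut on nothing, so I'll look.

Run:
```python
from h import *
o=bot.get_obs();print(o['clock'],o['eef_pos'],o['grip_width'])
im=bot.camera('wrist');a=bot.camera('side');b=bot.camera('scene')
cv2.imwrite('pics/c3.png',np.vstack([cv2.resize(im,(480,300)),np.hstack([cv2.resize(x,(240,300),interpolation=cv2.INTER_CUBIC) for x in (a[190:290,260:340],b[150:250+25,250:350])])]))
cv2.imwrite('pics/side3.png',a);cv2.imwrite('pics/scene3.png',b)
```

```text
4.35 [ 0.47391091 -0.17784984  0.11629315] 0.0002975963956347886
```

View pics/c3.png

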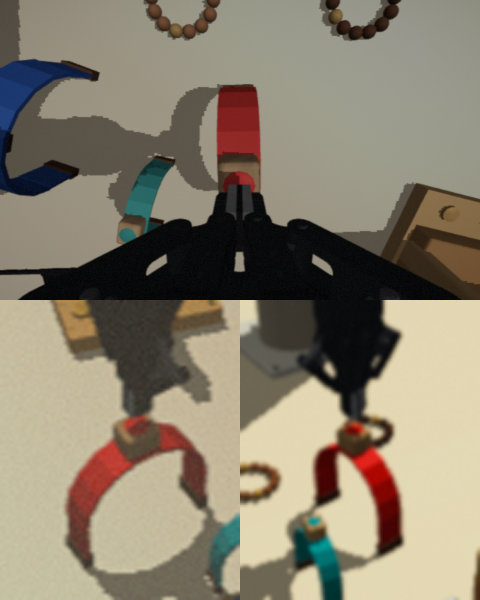

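Run:
```python
from h import *
print(tri((297.5,200),(305.7,228.5)), proj('scene',(.474,-.178,.1163)),proj('side',(.474,-.178,.1163)))
for z in (.14,.145,.15): print(z,proj('scene',(.474,-.178,z)),proj('side',(.474,-.178,z)))
a=cv2.imread('pics/scene3.png')[180:230,270:330];b=cv2.imread('pics/side3.png')[205:255,275:335]
cv2.imwrite('pics/z3.png',np.hstack([cv2.resize(x,(400,333),interpolation=cv2.INTER_CUBIC) for x in(a,b)]))
```

```text
[ 0.47508497 -0.17871592  0.15049565] [297.75981089 210.43360717] [305.21871101 237.11255012]
0.14 [297.45275629 203.2325471 ] [305.12770933 230.9734724 ]
0.145 [297.38700402 201.69052139] [305.10814613 229.65371621]
0.15 [297.32090679 200.14040577] [305.08845306 228.32519967]
```

View pics/z3.png

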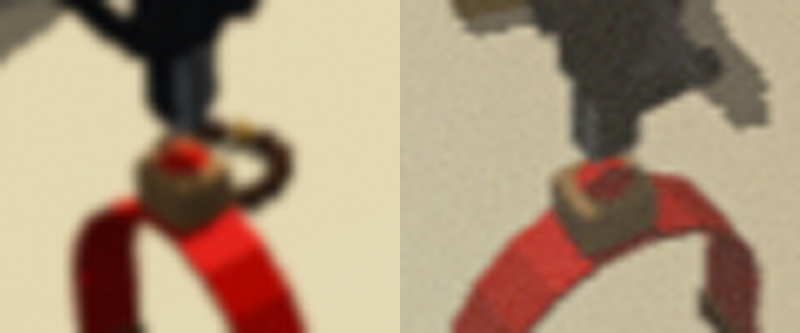

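The fingertips, at (297,200) in scene and (365,229) in the crop's side half, triangulate to z≈0.149, while the pose reads 0.116. The tips therefore sit about 32 mm higher than reported, above the block top at 0.138. The band hasn't moved. I'll open and descend a further 3.2 cm.

{"api": "move_arm", "payload": {
  "motion": [
    {"x": 0,"y": 0,"z": 0,"yaw": 0},
    {"x": 0,"y": 0,"z": 0,"yaw": 0},
    {"x": 0,"y": 0,"z": 0,"yaw": 0},
    {"x": 0,"y": 0,"z": 0,"yaw": 0},
    {"x": 0,"y": 0,"z": 0,"yaw": 0},
    {"x": 0,"y": 0,"z": 0,"yaw": 0},
    {"x": 0,"y": 0,"z": 1,"yaw": 0},
    {"x": 0,"y": 0,"z": 2,"yaw": 0},
    {"x": 0,"y": 0,"z": 2.8,"yaw": 0},
    {"x": 0,"y": 0,"z": 3.2,"yaw": 0},
    {"x": 0,"y": 0,"z": 3.2,"yaw": 0}
  ],
  "gripper": 1
}}

```text
clock: 5.88
eef_pos: [0.4736, -0.1778, 0.0839]
tool_rot: [-0.038, 0.999, 0.0, -0.0]
ft_force: [-0.5, 1.2, 0.8]
grip_width: 0.0855
grasp_force: 0.0
```

{"api": "move_arm", "payload": {
  "motion": [
    {"x": 0,"y": 0,"z": 0,"yaw": 0},
    {"x": 0,"y": 0,"z": 0,"yaw": 0},
    {"x": 0,"y": 0,"z": 0,"yaw": 0},
    {"x": 0,"y": 0,"z": 0,"yaw": 0},
    {"x": 0,"y": 0,"z": 0,"yaw": 0},
    {"x": 0,"y": 0,"z": 0,"yaw": 0},
    {"x": 0,"y": 0,"z": 0,"yaw": 0}
  ],
  "gripper": -1
}}

```text
clock: 6.75
eef_pos: [0.4747, -0.1781, 0.0849]
tool_rot: [-0.038, 0.999, -0.0, 0.001]
ft_force: [1.0, -1.3, 4.5]
grip_width: 0.0287
grasp_force: 60.2
```

Gripped at 28.7 mm with 60 N. Next I'll lift 20 cm, carry to above the rail middle and turn square.

{"api": "move_arm", "payload": {
  "motion": [
    {"x": 0,"y": 0,"z": -2,"yaw": 0},
    {"x": 0,"y": 0,"z": -5,"yaw": 0},
    {"x": 0,"y": 0,"z": -9,"yaw": 0},
    {"x": 0,"y": 0,"z": -13,"yaw": 0},
    {"x": 0,"y": 0,"z": -17,"yaw": 0},
    {"x": 0,"y": 0,"z": -20,"yaw": 0},
    {"x": -2,"y": 4,"z": -20,"yaw": 2},
    {"x": -4,"y": 8,"z": -20,"yaw": 4},
    {"x": -6,"y": 12,"z": -20,"yaw": 6},
    {"x": -8,"y": 16,"z": -20,"yaw": 8},
    {"x": -10,"y": 20,"z": -20,"yaw": 10},
    {"x": -12,"y": 24,"z": -20,"yaw": 12},
    {"x": -14,"y": 28,"z": -20,"yaw": 14},
    {"x": -16,"y": 32,"z": -20,"yaw": 15.5},
    {"x": -17,"y": 34.2,"z": -20,"yaw": 15.5},
    {"x": -17.4,"y": 35,"z": -20,"yaw": 15.5},
    {"x": -17.4,"y": 35,"z": -20,"yaw": 15.5},
    {"x": -17.4,"y": 35,"z": -20,"yaw": 15.5},
    {"x": -17.4,"y": 35,"z": -20,"yaw": 15.5}
  ]
}}

```text
clock: 9.12
eef_pos: [0.6205, 0.1833, 0.2848]
tool_rot: [0.098, 0.995, -0.0, 0.0]
ft_force: [0.4, 0.0, -0.4]
grip_width: 0.0285
grasp_force: 59.6
```

Run:
```python
from h import *
o=bot.get_obs();print(o['clock'],o['eef_pos'],o['grip_width'],o['tool_rot'],o['joint_pos'])
a=bot.camera('scene');b=bot.camera('side');w=bot.camera('wrist');M=bot.camera_model('wrist')
cv2.imwrite('pics/scene4.png',a);cv2.imwrite('pics/side4.png',b)
r=lambda im,x,y,w,h:cv2.resize(im[y:y+h,x:x+w],(400,300),interpolation=cv2.INTER_CUBIC)
cv2.imwrite('pics/m4.png',np.vstack([np.hstack([r(a,365,110,160,120),r(b,220,30,160,120)]),np.hstack([cv2.resize(w,(400,300)),np.zeros((300,400,3),np.uint8)])]))
```

```text
9.125 [0.62048106 0.1832563  0.28483733] 0.028488889809861955 [ 9.75131427e-02  9.95234218e-01 -9.76645331e-06  1.94591816e-04] [ 2.87268127e-01  5.58999566e-01  7.17881720e-01  1.72932511e+00
 -1.64242086e-04  4.82604795e-01]
```

View pics/m4.png

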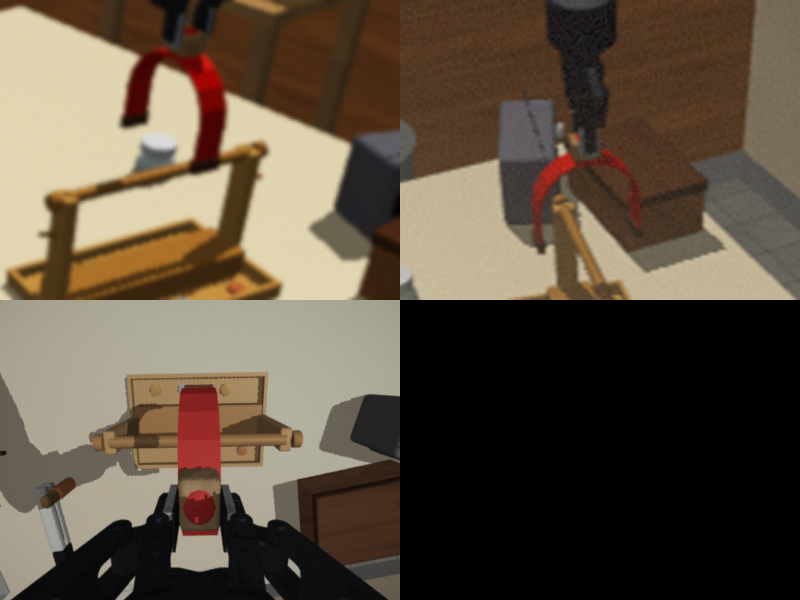

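Run:
```python
from h import *
np.set_printoptions(precision=4,suppress=True)
A=tri((418.6,159.2),(276,129.6));B=tri((447,177.2),(314.8,121.2));print(A,B,(A+B)/2,np.linalg.norm(A-B),np.degrees(np.arctan2(*(B-A)[1::-1])))
r1=bp('wrist',(130*1.6,141*4/3),.165);r2=bp('wrist',(272*1.6,138*4/3),.165)
print('rail wrist',r1,r2,(r1+r2)/2,np.linalg.norm(r1-r2),np.degrees(np.arctan2(*(r2-r1)[1::-1])))
M=bot.camera_model('wrist');print(np.array(M['world_from_camera'])[:3,3])
```

```text
[0.5601 0.1912 0.2004] [0.6839 0.1695 0.2045] [0.622  0.1803 0.2025] 0.1257714993158913 -9.909325649449832
rail wrist [0.6009 0.0843 0.165 ] [0.6378 0.2914 0.165 ] [0.6193 0.1879 0.165 ] 0.21035334964514363 79.9185506471234
[0.5519 0.1987 0.4647]
```

The band hangs upright with its legs either side of the rail and square to it (−9.9° against 79.9°), its centre within about 5 mm of the rail axis. The leg ends are at z≈0.20, so I need to go down about 13.8 cm.

{"api": "move_arm", "payload": {
  "motion": [
    {"x": 0,"y": 0,"z": 2,"yaw": 0},
    {"x": 0,"y": 0,"z": 5,"yaw": 0},
    {"x": 0,"y": 0,"z": 8,"yaw": 0},
    {"x": 0,"y": 0,"z": 10.5,"yaw": 0},
    {"x": 0,"y": 0,"z": 12,"yaw": 0},
    {"x": 0,"y": 0,"z": 12.6,"yaw": 0},
    {"x": 0,"y": 0,"z": 13,"yaw": 0},
    {"x": 0,"y": 0,"z": 13,"yaw": 0}
  ]
}}

```text
clock: 10.28
eef_pos: [0.621, 0.1846, 0.1549]
tool_rot: [0.097, 0.995, 0.0, 0.0]
ft_force: [0.8, -0.1, 0.0]
grip_width: 0.0282
grasp_force: 59.6
```

{"api": "move_arm", "payload": {
  "motion": [
    {"x": 0,"y": 0,"z": 0.2,"yaw": 0},
    {"x": 0,"y": 0,"z": 0.4,"yaw": 0},
    {"x": 0,"y": 0,"z": 0.4,"yaw": 0}
  ]
}}

```text
clock: 10.65
eef_pos: [0.6205, 0.1845, 0.1502]
tool_rot: [0.097, 0.995, -0.0, -0.0]
ft_force: [0.5, 0.7, -1.0]
grip_width: 0.0286
grasp_force: 59.6
```

Not yet touching, so I'll continue in small steps.

{"api": "move_arm", "payload": {
  "motion": [
    {"x": 0,"y": 0,"z": 0.1,"yaw": 0},
    {"x": 0,"y": 0,"z": 0.2,"yaw": 0},
    {"x": 0,"y": 0,"z": 0.2,"yaw": 0}
  ]
}}

```text
clock: 11.02
eef_pos: [0.6205, 0.1844, 0.1482]
tool_rot: [0.097, 0.995, -0.0, -0.0]
ft_force: [-0.2, -0.4, -1.1]
grip_width: 0.0285
grasp_force: 59.6
```

Run:
```python
from h import *
o=bot.get_obs();print(o['clock'],o['eef_pos'],o['ft_force'])
a=bot.camera('scene');b=bot.camera('side')
r=lambda im,x,y,w,h:cv2.resize(im[y:y+h,x:x+w],(400,300),interpolation=cv2.INTER_CUBIC)
cv2.imwrite('pics/m5.png',np.hstack([r(a,385,140,107,80),r(b,250,90,107,80)]))
```

```text
11.025 [0.62051772 0.18439068 0.14817348] [-0.19300153 -0.36450446 -1.11480492]
```

View pics/m5.png

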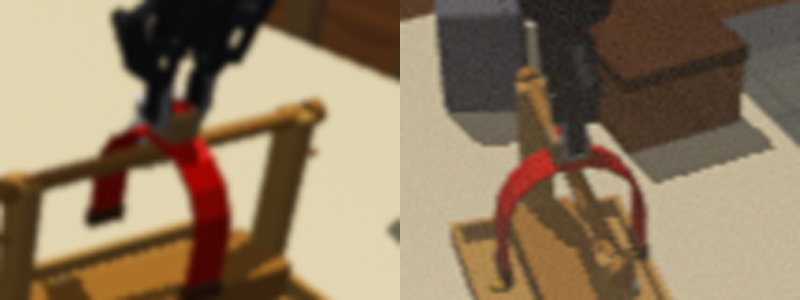

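The band straddles the rail, and the crown, at (180,140) in the left crop, sits at rail height. I'll keep lowering until it touches.

{"api": "move_arm", "payload": {
  "motion": [
    {"x": 0,"y": 0,"z": 0.1,"yaw": 0},
    {"x": 0,"y": 0,"z": 0.1,"yaw": 0}
  ]
}}

```text
clock: 11.38
eef_pos: [0.6207, 0.1845, 0.1479]
tool_rot: [0.097, 0.995, 0.0, 0.0]
ft_force: [-1.3, -0.2, 1.6]
grip_width: 0.0282
grasp_force: 59.9
```

{"api": "move_arm", "payload": {
  "motion": [
    {"x": 0,"y": 0,"z": 0.1,"yaw": 0},
    {"x": 0,"y": 0,"z": 0.1,"yaw": 0}
  ]
}}

```text
clock: 11.62
eef_pos: [0.6208, 0.1845, 0.1478]
tool_rot: [0.097, 0.995, 0.0, 0.001]
ft_force: [-1.6, -0.8, 5.9]
grip_width: 0.0283
grasp_force: 60.5
```

It's touching at about 6 N. I'll back off a hair, release gently and withdraw.

{"api": "move_arm", "payload": {
  "motion": [
    {"x": 0,"y": 0,"z": -0.1,"yaw": 0},
    {"x": 0,"y": 0,"z": -0.1,"yaw": 0}
  ]
}}

```text
clock: 11.88
eef_pos: [0.6208, 0.1845, 0.1478]
tool_rot: [0.097, 0.995, 0.0, 0.0]
ft_force: [-2.0, -1.0, 4.4]
grip_width: 0.0283
grasp_force: 60.1
```

{"api": "move_arm", "payload": {
  "motion": [
    {"x": 0,"y": 0,"z": 0,"yaw": 0},
    {"x": 0,"y": 0,"z": 0,"yaw": 0},
    {"x": 0,"y": 0,"z": 0,"yaw": 0},
    {"x": 0,"y": 0,"z": 0,"yaw": 0},
    {"x": 0,"y": 0,"z": 0,"yaw": 0},
    {"x": 0,"y": 0,"z": 0,"yaw": 0}
  ],
  "gripper": 1
}}

```text
clock: 12.62
eef_pos: [0.6206, 0.1845, 0.1473]
tool_rot: [0.097, 0.995, 0.0, 0.0]
ft_force: [-0.1, -0.0, 0.3]
grip_width: 0.0856
grasp_force: 0.0
```

{"api": "move_arm", "payload": {
  "motion": [
    {"x": 0,"y": 0,"z": -1,"yaw": 0},
    {"x": 0,"y": 0,"z": -2.5,"yaw": 0},
    {"x": 0,"y": 0,"z": -5,"yaw": 0},
    {"x": 0,"y": 0,"z": -8,"yaw": 0},
    {"x": 0,"y": 0,"z": -11,"yaw": 0},
    {"x": 0,"y": 0,"z": -13,"yaw": 0},
    {"x": 0,"y": 0,"z": -13,"yaw": 0},
    {"x": 0,"y": 0,"z": -13,"yaw": 0},
    {"x": 0,"y": 0,"z": -13,"yaw": 0},
    {"x": 0,"y": 0,"z": -13,"yaw": 0},
    {"x": 0,"y": 0,"z": -13,"yaw": 0},
    {"x": 0,"y": 0,"z": -13,"yaw": 0}
  ]
}}

```text
clock: 14.12
eef_pos: [0.6206, 0.1844, 0.2771]
tool_rot: [0.097, 0.995, -0.0, -0.0]
ft_force: [-0.6, 0.8, 0.6]
grip_width: 0.0855
grasp_force: 0.0
```

Run:
```python
from h import *
o=bot.get_obs();print(o['clock'],o['eef_pos'],o['ft_force'])
a=bot.camera('scene');b=bot.camera('side');w=bot.camera('wrist')
r=lambda im,x,y,w,h:cv2.resize(im[y:y+h,x:x+w],(400,300),interpolation=cv2.INTER_CUBIC)
cv2.imwrite('pics/m6.png',np.vstack([np.hstack([r(a,375,130,107,80),r(b,250,90,107,80)]),np.hstack([cv2.resize(w,(400,300)),cv2.resize(b,(400,300))])]))
```

```text
14.125 [0.6205705  0.18441631 0.27713454] [-0.63979887  0.807966    0.61469953]
```

View pics/m6.png

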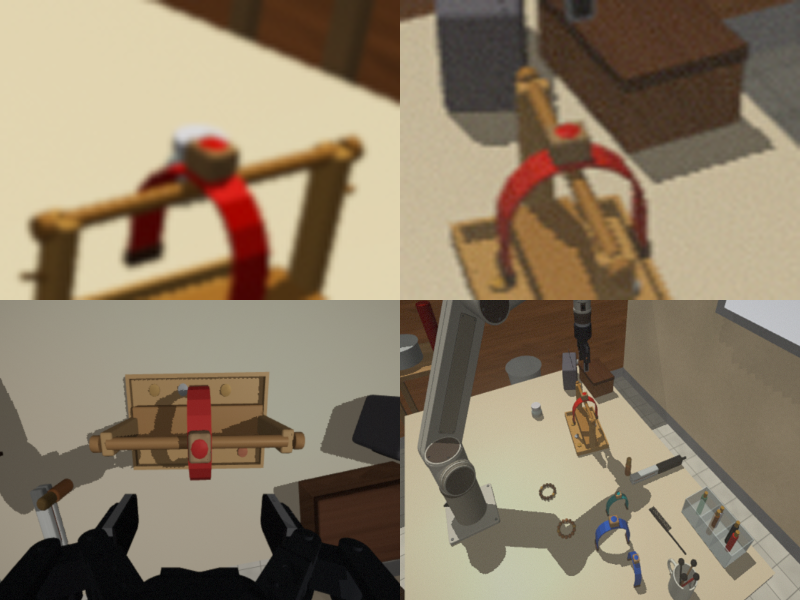

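The red band hangs upright and square on the middle of the rail, with its block centred over the rail at (200,448) in the wrist panel. The blue bands are where they stood and the gripper is clear.

```bash
python3 -c "
from workcell import bot
print(bot.job_done())"
```

```text
the job is handed in; nothing more can be done
None
```

The red headband hangs astride the middle of the rail, upright and square in the last pictures, with the blue one untouched; I handed the job in at about 14 s of the 42 s allowed, and no verdict was returned.

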